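# Eject the red sample cassette into the catch tray

## Robot

A 7-joint arm with a two-finger parallel gripper is mounted at the origin on a cart in front of the work surface, level with it; the furniture and walls round the work are solid. World frame = base frame: x ahead of the robot, y to its left, z up, the work surface at z = 0. Lengths are in m, angles in rad, forces in N, time in s.
With the tool pointing down it reaches from about 0.4 to 0.85 m from the base axis. Payload 4.4 kg.
Tool frame: the origin (TCP) lies at the very end of the fingers, on their centre line; the grasp point (between the pads) lies 19 mm behind it; z points along the fingers, y is the line along which they close (so a half turn about z gives the same grasp; the last joint's range is limited). The gripper opens to 94 mm and grips with 3 to 60 N. Pads are 16 mm wide; open, the fingers measure 119 mm over their backs; the gripper's body (75 mm by 177 mm) begins 78 mm behind the grasp point.
Start: joints at [-1.282, 0.628, 0.038, 1.517, -0.027, 0.996, -0.02], TCP at [0.226, 0.61, 0.205] pointing down, gripper open.
Joint ranges: [-3.06, 3.06], [-0.37, 2.12], [-1.25, 1.32], [0.18, 2.47], [-1.1, 4.24], [0.23, 1.98], [-2.94, 2.94]. Speed limits (rad/s): [2.57, 2.57, 3.14, 3.14, 3.14, 3.14, 3.14].

## Interface

Orientations are given as a rotation vector (axis times angle).
In Python, from bench import env, snapshot, get_calibration gives the robot as it stands. The module is installed in compiled form; this text tells all that it offers.
- The arm moves only by the shell command python3 -m handwheel 'ROWS'. ROWS is JSON, a list of rows, each a list of 3 entries, a list of its own where there are three numbers: the opening, from 0 (shut) to 1 (fully open), then the shift along the tool's x, y, z in units of 0.02 m (1.0 is 0.02 m), then the turn about the tool's z in units of 90 degrees (1.0 is 90 degrees). A call has 1 to 8 rows; each row shifts and turns the commanded pose from where the row before left it, along the tool's axes as they then stand; what a row does not reach is not made up. A row lasts 1/8 s, in which the tool goes at most 62.5 mm and 10.7 degrees, less where a joint would pass 70% of its speed; a pose out of reach is approached as far as the arm can. A call with a number of a shift or a turn outside -1 to 1 is refused whole. A call with a gripper value outside its range is refused whole. The fingers move at their own pace and stop on an object; the grip force is fixed at half the most. Time passes only in rows, so rows that do not move let the fingers close. It gives the time, the measured TCP pose, the force, the opening and the grip force at its end, in the units of the state.
- env.get_state(): the state, without advancing time (a new reading comes with each control period).
- snapshot(name): name is "side" or "top"; returns (picture, depth): 420x560x3 uint8, red, green, blue; 420x560 float32, m along the optical axis (not along the pixel's ray), 0 where there is no reading.
- get_calibration(name): a dict with "camera_matrix" (3x3 intrinsics, pixels), "k1" (the pictures are not rectified: a ray, as slopes to the right and down, at radius r is drawn at 1 + k1 r^2 times it, then the intrinsics apply), "T" (4x4, takes a point from camera to world coordinates). Camera axes: x right, y up, looking along -z (the intrinsics and any distortion apply to the point x, -y, -z); pixel columns grow to the right and rows downward; lengths in m; the calibration is good to about 2 mm. A picture is of the moment at which its call begins. get_calibration takes no time and is no camera call.
- env.job_done(): hands the job in; it is judged then, once.
The state is a dict: "clock": time; "joint_pos": joint angles; "qvel": joint speeds; "tau": joint torques, N m; "eef_pos": TCP position; "tcp_rot": TCP orientation; "contact_force": force on the tool from outside, world axes, zero at the start; "wrist_torque": the same for the moment, N m; "grip_width": opening from 0.0 (shut) to 1.0 (fully open); "gripper_force": force on a finger pad.
Only numpy, scipy, OpenCV 4.12 (cv2) and the standard library are available. Lean on these libraries where they do the work, as an engineer would, in place of code of your own. Each camera call takes 0.05 s, during which the arm holds its last target. There are 200 camera calls.

## Task

Eject the red sample cassette from the dock into the catch tray: slide the white tray along its rails until it stands in front of the lane that holds the red cassette, then push that lane's yellow ejector tab fully home, so that the cassette drops into the tray, and let the tab spring back. Do not touch the cassettes themselves, leave the blue and the white one in their lanes, and do not knock over the flask or the bottles.

Things in the scene. Friction and masses are not known exactly. Their poses are not given: they have to be found in the camera images.
- dock: Fixed grey cassette dock, 256 (y) x 205 mm. Origin on the bench below the middle lane's mouth; at yaw 0 x points away from the robot, y left. Three lanes run along x, centre lines at y = +55 (left), 0, -55 mm (right), floors 28 mm up, mouths at x = -12 mm facing -x. Steel lips (top 47 mm up) overhang the lanes' edges; rear bar at x = 70 to 80 mm, 42 mm high.
- cassette_red: Red flat sample cassette, 50 x 26 x 14 mm (x, y, z), 40 g, loose; origin at the centre of its underside. It starts in one of the three lanes (any), its centre at x = 28 mm of the dock, underside 28 mm up, held by a small spring nose at the mouth.
- cassette_blue: Blue cassette, same shape, in another lane.
- cassette_white: White cassette, same shape, in another lane.
- tray (a joint): Slide of the white catch tray along its rails, m: 0 at the left end (tray centre at y = +125 mm of the dock), growing to the right (dock -y) up to 0.185; 0.070, 0.125 and 0.180 stand centred on the left, middle and right lane. Starts parked near the left end. Friction about 1.2 N, stays where it is left.
- tray_floor (a point): Centre of the tray's inner floor, 16.5 mm above the bench, at x = -54 mm of the dock; axes like the dock's. Inside the tray is 73 (x) x 44 (y) mm; side walls 26 mm high above this floor, the front wall 30 mm.
- tray_post (a point): Centre of the top face of the tray's green upright grip post, 14 x 14 mm, at the tray's front wall, 43 mm to -x of the tray's centre; its top is 76.5 mm above the bench, free to push or pinch for its upper 30 mm.
- ejector_left (a joint): Spring ejector slide of the left lane, m: 0 at rest, 0.070 fully pressed (towards dock -x, that is towards the robot, pushing the lane's cassette out of its mouth); about 2 N at rest to 6 N fully pressed, plus about 2 N as the cassette passes the spring nose. Springs back when released.
- tab_left (a point): Centre of the rear face (the one to push, facing dock +x) of the left lane's yellow upright thumb tab, 22 mm wide (y), 8 mm thick, from 51 to 88 mm above the bench; this point is 72 mm up and at x = 48 mm of the dock at rest. Behind the tab, up to x = 65 mm, its slide bar's top is 55 mm up: keep fingertips above that.
- ejector_middle (a joint): Spring ejector slide of the middle lane, m: 0 at rest, 0.070 fully pressed (towards dock -x, that is towards the robot, pushing the lane's cassette out of its mouth); about 2 N at rest to 6 N fully pressed, plus about 2 N as the cassette passes the spring nose. Springs back when released.
- tab_middle (a point): Centre of the rear face (the one to push, facing dock +x) of the middle lane's yellow upright thumb tab, 22 mm wide (y), 8 mm thick, from 51 to 88 mm above the bench; this point is 72 mm up and at x = 48 mm of the dock at rest. Behind the tab, up to x = 65 mm, its slide bar's top is 55 mm up: keep fingertips above that.
- ejector_right (a joint): Spring ejector slide of the right lane, m: 0 at rest, 0.070 fully pressed (towards dock -x, that is towards the robot, pushing the lane's cassette out of its mouth); about 2 N at rest to 6 N fully pressed, plus about 2 N as the cassette passes the spring nose. Springs back when released.
- tab_right (a point): Centre of the rear face (the one to push, facing dock +x) of the right lane's yellow upright thumb tab, 22 mm wide (y), 8 mm thick, from 51 to 88 mm above the bench; this point is 72 mm up and at x = 48 mm of the dock at rest. Behind the tab, up to x = 65 mm, its slide bar's top is 55 mm up: keep fingertips above that.
- flask: Glass conical flask, 66 mm wide, 105 mm high, loose, origin under its base, left of the dock.
- bottle_blue_cap: Glass bottle with blue cap, 69 mm wide, 142 mm high, loose, origin under its base, left of the dock.
- bottle_orange_cap: Glass bottle with orange cap, 56 mm wide, 104 mm high, loose, origin under its base, left of the dock.
Things that resemble listed ones, but are neither listed nor needed, are in the scene too. Of the things shaped like the cassette_red, the red one is meant.

How it is judged:
By the outcome, as a careful person would: the job done as asked, in the order asked, and still so for the second after the job is handed in, with the robot touching nothing.
It also fails if it takes over 48 s, if anything falls off the work surface, if the arm or the gripper's body presses on something with over 40 N, if the wrist force passes 120 N, or if a joint passes its speed limit or range.

## Working session

There is one attempt and no reset: what is moved stays moved. The work goes in short steps, Python scripts to look and compute and a shell command to move; the robot and the scene stay as the last step left them, time stands still between calls to the robot, and variables do not carry over. Pictures are saved under pics/ and viewed, at most 10 in all, crops included, and the job is handed in when it is done.

```bash
mkdir -p pics; cat > h.py <<'E'
import numpy as np,cv2
from bench import env,snapshot,get_calibration
def ray(name,uv):
    c=get_calibration(name);K=np.array(c["camera_matrix"]);T=np.array(c["T"]);k=c["k1"]
    uv=np.atleast_2d(uv).astype(float)
    p=cv2.undistortPoints(uv.reshape(-1,1,2),K,np.array([k,0,0,0.])).reshape(-1,2)
    d=np.c_[p[:,0],-p[:,1],-np.ones(len(p))]
    return T[:3,3],d@T[:3,:3].T
def plane(name,uv,z):
    o,d=ray(name,uv);return o+d*((z-o[2])/d[:,2])[:,None]
def deproj(name,uv,depth):
    o,d=ray(name,uv);return o+d*np.asarray(depth).reshape(-1,1)
E
python3 - <<'E'
from h import *
for n in("top","side"):
    p,d=snapshot(n);cv2.imwrite(f"pics/{n}0.png",p[:,:,::-1]);np.savez(f"{n}0.npz",p=p,d=d)
    c=get_calibration(n);print(c["k1"],np.round(c["T"],3).tolist())
s=env.get_state();print(s)
E
```

```text
-0.07415092294427236 [[-0.0, 0.991, -0.135, 0.44], [-1.0, 0.002, 0.017, 0.009], [0.017, 0.135, 0.991, 1.18], [0.0, 0.0, 0.0, 1.0]]
-0.13456496509608104 [[0.447, 0.524, -0.725, -0.193], [-0.894, 0.241, -0.377, -0.373], [-0.023, 0.817, 0.576, 0.664], [0.0, 0.0, 0.0, 1.0]]
{'clock': 0.1, 'joint_pos': array([-1.28183596,  0.62921739,  0.03846844,  1.51826043, -0.02700877,
        0.9962866 , -0.01999611]), 'qvel': array([ 7.17809969e-04, -1.85545206e-03,  2.61454913e-04, -3.16724028e-03,
       -8.77487192e-05, -4.88274125e-04, -3.17745182e-05]), 'tau': array([ 2.05133547e-03, -5.50797236e+01,  1.14717644e+00, -1.87121469e+01,
       -5.21687174e-02,  1.91292510e-02,  2.24119424e-05]), 'eef_pos': array([0.22556464, 0.60897765, 0.20467242]), 'tcp_rot': array([-5.54321330e-01, -3.09202560e+00,  2.56149401e-03]), 'contact_force': array([ 0.52924555,  0.60110785, -0.11331509]), 'wrist_torque': array([-0.01622441,  0.01290263, -0.02426351]), 'gripper_force': 0.0, 'grip_width': 0.9989629727697035}
```

View pics/top0.png

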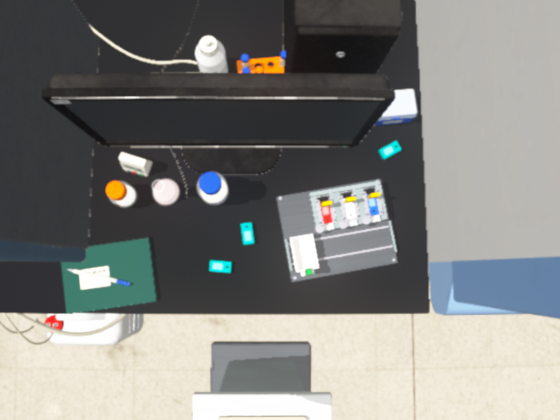

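View pics/side0.png

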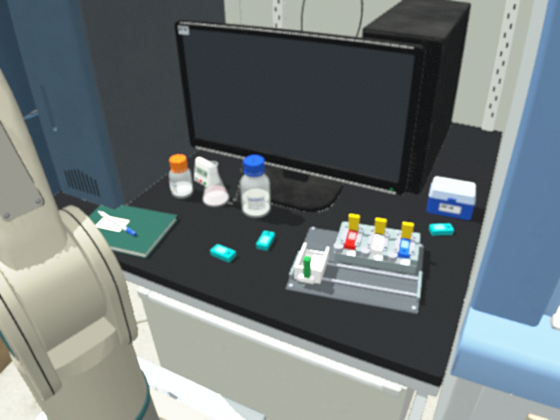

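```bash
python3 - <<'E'
from h import *
a=np.load("top0.npz");p,d=a["p"],a["d"]
b=np.load("side0.npz")
def blobs(p,d,n,lo,hi,roi,mn=6):
    h=cv2.cvtColor(p,cv2.COLOR_RGB2HSV);m=cv2.inRange(h,lo,hi)
    x0,y0,x1,y1=roi;z=np.zeros_like(m);z[y0:y1,x0:x1]=m[y0:y1,x0:x1]
    k,l,s,c=cv2.connectedComponentsWithStats(z)
    for i in range(1,k):
        if s[i,4]>=mn:
            ys,xs=np.nonzero(l==i);P=deproj(n,np.c_[xs,ys],d[ys,xs]);
            print(n,np.round(c[i],1),s[i,4],"med",np.round(np.median(P,0),4),"zmax",P[:,2].max().round(4),"x",np.round(np.percentile(P[:,0],[3,97]),4))
for q,n,roi in((a,"top",(270,170,400,285)),(b,"side",(285,205,430,310))):
    for nm,lo,hi in(("yel",(18,120,120),(32,255,255)),("green",(45,120,60),(75,255,255)),("red",(0,150,100),(8,255,255)),("blue",(105,150,80),(125,255,255))):
        print(nm);blobs(q["p"],q["d"],n,lo,hi,roi)
# dark plate corners from top (z of plate)
for u in((278,192),(292,279),(397,262),(383,181),(340,260)): print(u,np.round(deproj("top",[u],d[u[1],u[0]]),4))
# world points grid: monitor extents
ys,xs=np.nonzero(d>0);P=deproj("top",np.c_[xs,ys],d[ys,xs])
for z0,z1 in((.03,.12),(.12,.2),(.2,.35),(.35,.6)):
    s=(P[:,2]>z0)&(P[:,2]<z1)&(abs(P[:,1]+.12)<.3)&(P[:,0]>.45);print(z0,P[s][:,0].min() if s.any() else None, np.round(np.percentile(P[s],[1,99],axis=0),3).tolist())
ys,xs=np.nonzero(b["d"]>0);S=deproj("side",np.c_[xs,ys],b["d"][ys,xs])
for z0,z1 in((.06,.1),(.1,.14),(.14,.2),(.2,.35),(.35,.6)):
    s=(S[:,2]>z0)&(S[:,2]<z1)&(S[:,1]<0.1)&(S[:,1]>-.25)&(S[:,0]>.3)&(S[:,0]<1);print(z0,np.round(np.percentile(S[s],[1,99],axis=0),3).tolist())
c=cv2.resize(p[170:290,265:405],None,fx=5,fy=5,interpolation=cv2.INTER_CUBIC);cv2.imwrite("pics/crop1.png",c[:,:,::-1])
E
```

```text
yel
top [373.7 194.6] 53 med [ 0.6016 -0.2482  0.0868] zmax 0.0913 x [0.597  0.6115]
top [350.  198.7] 50 med [ 0.591  -0.1943  0.0869] zmax 0.0928 x [0.5875 0.6007]
top [325.7 203. ] 57 med [ 0.5818 -0.1407  0.0863] zmax 0.0928 x [0.5773 0.593 ]
green
top [308.4 271.6] 29 med [ 0.4303 -0.1003  0.0761] zmax 0.0814 x [0.4259 0.4368]
red
top [327.1 218.3] 54 med [ 0.5526 -0.1484  0.0425] zmax 0.0502 x [0.5436 0.5599]
blue
top [373.6 210. ] 53 med [ 0.5713 -0.2565  0.0428] zmax 0.0475 x [0.5632 0.5798]
yel
side [353.4 220.9] 179 med [ 0.5792 -0.1421  0.0724] zmax 0.0909 x [0.5756 0.7044]
side [379.9 224.7] 173 med [ 0.5891 -0.1963  0.0739] zmax 0.09 x [0.5855 0.7168]
side [406.9 228.9] 179 med [ 0.5979 -0.2503  0.0734] zmax 0.6644 x [0.5945 0.7269]
green
side [306.5 266.2] 108 med [ 0.4258 -0.1046  0.0602] zmax 0.0787 x [0.4229 0.4325]
red
side [351.8 230.8] 11 med [ 0.5867 -0.1389  0.0424] zmax 0.0511 x [0.5785 0.5898]
side [349.4 243.9] 84 med [ 0.545  -0.148   0.0414] zmax 0.0454 x [0.5399 0.5571]
blue
side [427.9 208.4] 25 med [ 0.7867 -0.2638  0.011 ] zmax 0.0222 x [0.7823 0.7887]

[... 203 characters left out ...]
(292, 279) [[ 0.4136 -0.0695  0.0061]]
(397, 262) [[ 0.4523 -0.3181  0.0054]]
(383, 181) [[ 0.6476 -0.2928 -0.0038]]
(340, 260) [[ 0.4574 -0.1823  0.0079]]
0.03 0.45023785170354785 [[0.462, -0.402, 0.031], [1.061, 0.153, 0.118]]
0.12 0.45005534397380587 [[0.46, -0.402, 0.121], [1.023, 0.166, 0.199]]
0.2 0.4500928807555197 [[0.459, -0.402, 0.202], [0.965, 0.167, 0.349]]
0.35 0.4500192990276356 [[0.458, -0.402, 0.352], [0.887, 0.165, 0.558]]
0.06 [[0.425, -0.246, 0.06], [0.965, 0.098, 0.1]]
0.1 [[0.603, -0.235, 0.1], [0.959, 0.098, 0.139]]
0.14 [[0.632, -0.235, 0.141], [0.962, 0.097, 0.199]]
0.2 [[0.71, -0.235, 0.202], [0.963, 0.096, 0.349]]
0.35 [[0.708, -0.235, 0.351], [0.991, 0.094, 0.411]]
```

View pics/crop1.png

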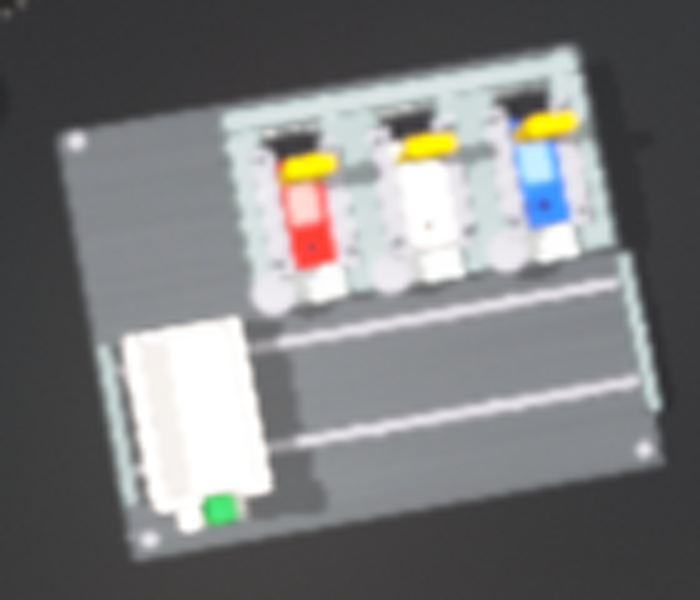

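Top view: the red cassette is at about (327,216), in the left lane. The white cassette is at (350,208) in the middle lane and the blue one at (373,207) in the right lane. The teal look-alikes lie loose at (247,233), (220,267) and (390,150). The red one is the only match, and the crop confirms it sits in the left lane in line with the left yellow tab at (326,203). The green post is at (308,271), so the tray is at about 0.003. The dock origin is near (0.548, -0.2025) with a yaw of about 10.4°.

I'm starting the move: turn to the dock axes, then travel.

```bash
python3 -m handwheel '[[0,[0,0,0],-0.114],[0,[0,0,0],-0.114],[0,[0,0,0],-0.113],[0,[-1,-1,0],0],[0,[-1,-1,0],0],[0,[-1,-1,0],0],[0,[-1,-1,0],0],[0,[-1,-1,0],0]]'; cat >> h.py <<'E'
def dock():
    s=env.get_state();from scipy.spatial.transform import Rotation as R
    yaw=0.182;c,k=np.cos(yaw),np.sin(yaw);e=s["eef_pos"]-[0.548,-0.2025,0]
    y=R.from_rotvec(s["tcp_rot"]).as_matrix()[:,1]
    print("dock mm",np.round([1000*(c*e[0]+k*e[1]),1000*(-k*e[0]+c*e[1]),1000*e[2]],1),"tool y deg",np.degrees(np.arctan2(y[1],y[0])).round(2),"F",np.round(s["contact_force"],1),"t",s["clock"],"w",s["grip_width"])
E
python3 -c "
from h import *
dock()"
```

```text
clock: 1.1
eef_pos: [0.3427, 0.5283, 0.205]
tcp_rot: [0.284, -3.128, 0.001]
contact_force: [-0.3, -0.3, 0.5]
grip_width: 0.184
gripper_force: 0.0
dock mm [-69.6 755.9 205. ] tool y deg 100.36 F [-0.3 -0.3  0.5] t 1.1 w 0.1835332240195587
```

```bash
R='x'; python3 -m handwheel '[[0,[0,-1,0],0],[0,[0,-1,0],0],[0,[0,-1,0],0],[0,[0,-1,0],0],[0,[0,-1,0],0],[0,[0,-1,0],0],[0,[0,-1,0],0],[0,[0,-1,0],0]]' && python3 -m handwheel '[[0,[0,-1,0],0],[0,[0,-1,0],0],[0,[0,-1,0],0],[0,[0,-1,0],0],[0,[0,-1,0],0],[0,[0,-1,0],0],[0,[0,-1,0],0],[0,[0,-1,0],0]]' && python3 -m handwheel '[[0,[0,-1,0],0],[0,[0,-1,0],0],[0,[0,-1,0],0],[0,[0,-1,0],0],[0,[0,-1,0],0],[0,[0,-1,0],0],[0,[0,-1,0],0],[0,[0,-1,0],0]]'
python3 -c "
from h import *
dock()"
```

```text
clock: 2.1
eef_pos: [0.3712, 0.3704, 0.2055]
tcp_rot: [-0.283, 3.129, 0.0]
contact_force: [0.5, -0.4, 0.2]
grip_width: 0.003
gripper_force: 0.0
clock: 3.1
eef_pos: [0.3999, 0.2131, 0.2055]
tcp_rot: [-0.283, 3.129, 0.0]
contact_force: [-0.5, -0.9, -0.5]
grip_width: 0.002
gripper_force: 0.0
clock: 4.1
eef_pos: [0.4284, 0.0558, 0.2055]
tcp_rot: [-0.283, 3.129, 0.0]
contact_force: [0.7, -0.3, -0.3]
grip_width: 0.002
gripper_force: 0.0
dock mm [-70.9 275.6 205.5] tool y deg 100.35 F [ 0.7 -0.3 -0.3] t 4.1 w 0.0015460547128691327
```

```bash
python3 -m handwheel '[[0,[0.3,-1,0.5],0],[0,[0.3,-1,1],0],[0,[0.3,-1,1],0],[0,[0.3,-1,1],0],[0,[0.1,-1,1],0],[0,[0,-0.5,1],0],[0,[0,0,1],0],[0,[0,0,1],0]]'
python3 - <<'E'
from h import *
dock()
p,d=snapshot("top");q,_=snapshot("side")
im=np.hstack([cv2.resize(p[170:310,250:410],(560,490)),]) 
cv2.imwrite("pics/a1.png",np.hstack([cv2.resize(p[160:310,240:410],(400,353)),cv2.resize(q[190:340,270:440],(400,353))])[:,:,::-1])
E
```

```text
clock: 5.1
eef_pos: [0.4227, -0.0567, 0.055]
tcp_rot: [-0.283, 3.128, -0.0]
contact_force: [0.3, -0.6, 0.3]
grip_width: 0.004
gripper_force: 0.0
dock mm [-96.8 166.1  55. ] tool y deg 100.32 F [ 0.3 -0.6  0.3] t 5.1 w 0.0037157362216130065
```

View pics/a1.png

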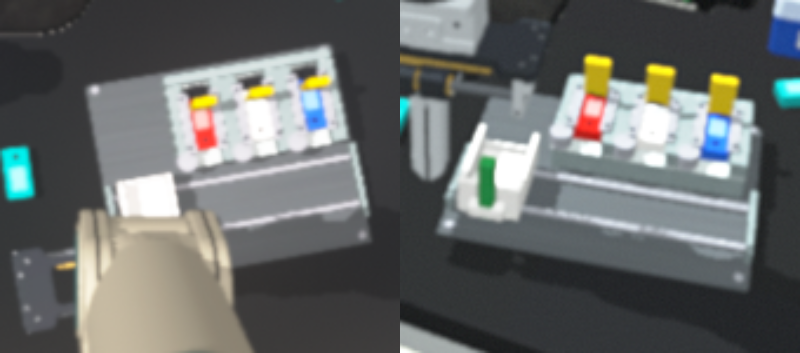

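The view shows the closed fingers (430,140 in the right half) beside the green post (487,180), with clear space between them. Next I push the tray to the right.

```bash
python3 -m handwheel '[[0,[0,-0.7,0],0],[0,[0,-0.7,0],0],[0,[0,-0.6,0],0],[0,[0,-0.6,0],0],[0,[0,-0.6,0],0],[0,[0,-0.6,0],0],[0,[0,-0.5,0],0],[0,[0,0,0],0]]'
cat >> h.py <<'E'
def W2D(P):
    yaw=0.182;c,k=np.cos(yaw),np.sin(yaw);e=np.asarray(P)-[0.548,-0.2025,0]
    return 1000*np.c_[c*e[:,0]+k*e[:,1],-k*e[:,0]+c*e[:,1],e[:,2]]
def col(n,p,d,lo,hi,roi):
    m=cv2.inRange(cv2.cvtColor(p,cv2.COLOR_RGB2HSV),lo,hi);x0,y0,x1,y1=roi
    z=np.zeros_like(m);z[y0:y1,x0:x1]=m[y0:y1,x0:x1]
    ys,xs=np.nonzero(z);D=W2D(deproj(n,np.c_[xs,ys],d[ys,xs]))
    print(n,len(xs),np.round([xs.mean(),ys.mean()],1),"med",np.median(D,0).round(1),"p5",np.percentile(D,5,0).round(1),"p95",np.percentile(D,95,0).round(1))
E
python3 - <<'E'
from h import *
dock()
b=np.load("side0.npz");G=((45,120,60),(75,255,255),(285,205,430,330))
col("side",b["p"],b["d"],*G)
p,d=snapshot("side");col("side",p,d,*G);cv2.imwrite("pics/a2.png",p[:,:,::-1])
E
```

```text
clock: 6.2
eef_pos: [0.4381, -0.1417, 0.0553]
tcp_rot: [0.281, -3.129, 0.001]
contact_force: [0.3, 0.2, 0.5]
grip_width: 0.003
gripper_force: 0.0
dock mm [-97.1  79.7  55.3] tool y deg 100.26 F [0.3 0.2 0.5] t 6.2 w 0.0025263909186547134
side 108 [306.5 266.2] med [-102.6  118.6   60.2] p5 [-104.7  113.3   37.9] p95 [-95.7 123.   77.6]
side 114 [337.5 272.1] med [-103.1   58.7   59.4] p5 [-105.2   54.    36.3] p95 [-98.2  63.5  77.1]
```

```bash
python3 -m handwheel '[[0,[0,-0.2,0],0],[0,[0,-0.14,0],0],[0,[0,0,0],0],[0,[0,0.5,0],0],[0,[0,0.5,-1],0],[0,[-1,0,-1],0],[0,[-1,0,-1],0],[0,[-1,0,-1],0]]'
python3 - <<'E'
from h import *
dock()
G=((45,120,60),(75,255,255),(285,205,430,330))
p,d=snapshot("side");col("side",p,d,*G)
G=((45,120,60),(75,255,255),(285,225,430,330))
p,d=snapshot("top");
try: col("top",p,d,*G)
except Exception as e: print(e)
E
```

```text
clock: 7.25
eef_pos: [0.4952, -0.1157, 0.1362]
tcp_rot: [-0.285, 3.128, 0.0]
contact_force: [1.0, -1.1, 0.3]
grip_width: 0.002
gripper_force: 0.0
dock mm [-36.2  94.9 136.2] tool y deg 100.41 F [ 1.  -1.1  0.3] t 7.25 w 0.0015037261119026175
side 107 [339.9 272.6] med [-103.1   54.2   59.1] p5 [-105.1   49.8   38.2] p95 [-97.7  58.7  77.1]
OpenCV(4.12.0) /io/opencv/modules/calib3d/src/undistort.dispatch.cpp:347: error: (-215:Assertion failed) CV_IS_MAT(_src) && CV_IS_MAT(_dst) && (_src->rows == 1 || _src->cols == 1) && (_dst->rows == 1 || _dst->cols == 1) && _src->cols + _src->rows - 1 == _dst->rows + _dst->cols - 1 && (CV_MAT_TYPE(_src->type) == CV_32FC2 || CV_MAT_TYPE(_src->type) == CV_64FC2) && (CV_MAT_TYPE(_dst->type) == CV_32FC2 || CV_MAT_TYPE(_dst->type) == CV_64FC2) in function 'cvUndistortPointsInternal'
```

```bash
python3 -m handwheel '[[0,[-1,-0.4,0],0],[0,[-1,-0.4,0],0],[0,[-1,-0.4,0],0],[0,[-1,-0.4,0],0],[0,[-1,-0.4,0],0],[0,[-0.2,0,0],0],[0,[0,0,0],0]]'
python3 - <<'E'
from h import *
dock()
p,d=snapshot("top");q,e=snapshot("side")
for G in(((45,120,60),(75,255,255),(285,225,430,330)),((18,120,120),(32,255,255),(300,180,400,225))):
  for n,a,b in(("top",p,d),("side",q,e)):
    try: col(n,a,b,*G)
    except Exception as x: print(n,"none")
a=np.load("top0.npz");col("top",a["p"],a["d"],(45,120,60),(75,255,255),(285,225,430,330))
cv2.imwrite("pics/a3.png",np.hstack([cv2.resize(p[160:310,240:410],(400,353)),cv2.resize(q[180:330,270:440],(400,353))])[:,:,::-1])
E
```

```text
clock: 8.22
eef_pos: [0.6028, -0.1368, 0.1345]
tcp_rot: [0.284, -3.126, -0.001]
contact_force: [-1.3, 0.5, -0.3]
grip_width: 0.003
gripper_force: 0.0
dock mm [ 65.8  54.7 134.5] tool y deg 100.38 F [-1.3  0.5 -0.3] t 8.225 w 0.0026975258336113285
top 34 [336.7 266.4] med [-96.7  57.9  76.3] p5 [-102.3   52.1   59.4] p95 [-91.2  61.1  80.9]
side 107 [339.9 272.6] med [-103.1   54.1   58.7] p5 [-105.5   49.5   38.4] p95 [-98.3  58.7  77. ]
top 63 [326.  202.4] med [44.5 55.3 86.8] p5 [39.  43.3 54.6] p95 [ 53.6  78.3 253.5]
side 210 [363.7 219.5] med [41.8 46.8 81.2] p5 [ 38.9 -10.4   0.7] p95 [169.6  70.7  88.7]
top 29 [308.4 271.6] med [-96.7 120.7  76.1] p5 [-101.3  115.7   68.8] p95 [-91.4 125.5  80.4]
```

View pics/a3.png

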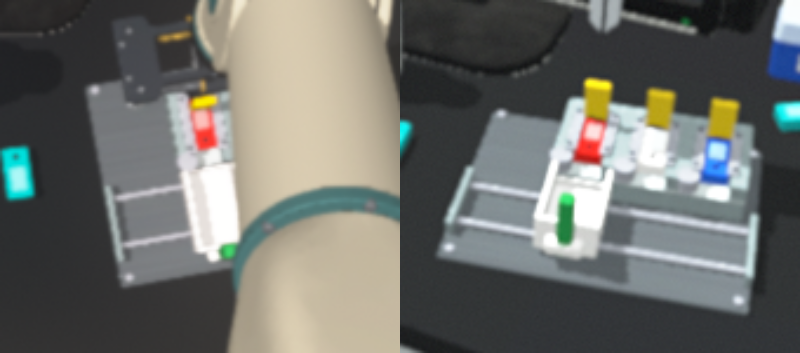

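The tray stands in front of the left lane: the post's dock y is about 56–57 mm and the lane is at 55 mm. The fingers are behind the left tab. Next I descend.

```bash
python3 -m handwheel '[[0,[-0.1,0,0.7],0],[0,[0,0,0.7],0],[0,[0,0,0.7],0],[0,[0,0,0.7],0],[0,[0,0,0.7],0],[0,[0,0,0],0]]'
python3 - <<'E'
from h import *
dock()
q,e=snapshot("side")
cv2.imwrite("pics/a4.png",cv2.resize(q[150:330,270:440],None,fx=3,fy=3)[:,:,::-1])
E
```

```text
clock: 9.07
eef_pos: [0.6052, -0.1368, 0.0639]
tcp_rot: [0.283, -3.126, -0.001]
contact_force: [0.4, -0.6, -0.1]
grip_width: 0.006
gripper_force: 0.0
dock mm [68.2 54.3 63.9] tool y deg 100.36 F [ 0.4 -0.6 -0.1] t 9.075 w 0.006226336951640461
```

View pics/a4.png

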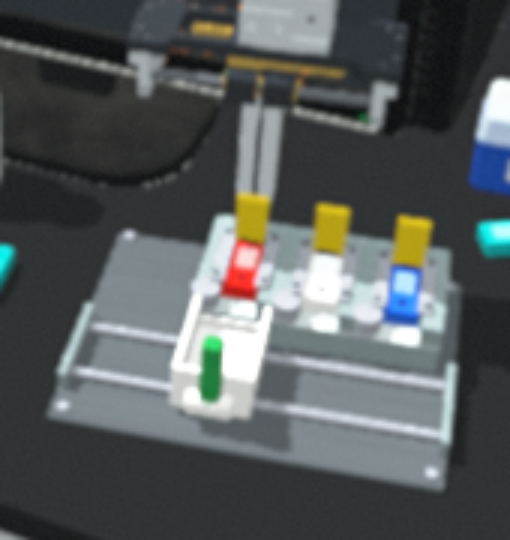

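The fingers (258,150) are directly behind the left tab (252,217). Now I push toward the robot.

```bash
python3 -m handwheel '[[0,[0.4,0,0],0],[0,[0.4,0,0],0],[0,[0.45,0,0],0],[0,[0.45,0,0],0],[0,[0.45,0,0],0],[0,[0.45,0,0],0],[0,[0.45,0,0],0],[0,[0.45,0,0],0]]'
python3 - <<'E'
from h import *
dock()
q,e=snapshot("side");col("side",q,e,(18,120,120),(32,255,255),(320,195,368,290))
E
```

```text
clock: 10.12
eef_pos: [0.5391, -0.1492, 0.0661]
tcp_rot: [-0.284, 3.124, -0.0]
contact_force: [7.0, 2.7, -2.5]
grip_width: 0.004
gripper_force: 3.5
dock mm [ 0.9 54.  66.1] tool y deg 100.39 F [ 7.   2.7 -2.5] t 10.125 w 0.003942205466251941
side 151 [348.9 238.4] med [-14.7  52.5  73. ] p5 [-16.6  44.2  55.1] p95 [-11.8  61.2  89. ]
```

```bash
python3 -m handwheel '[[0,[0.3,0,0],0],[0,[0.3,0,0],0],[0,[0.2,0,0],0],[0,[0,0,0],0]]'
python3 - <<'E'
from h import *
dock()
q,e=snapshot("side");col("side",q,e,(18,120,120),(32,255,255),(320,195,368,290))
E
```

```text
clock: 10.68
eef_pos: [0.525, -0.1517, 0.0661]
tcp_rot: [-0.284, 3.122, -0.0]
contact_force: [8.2, 2.9, -4.2]
grip_width: 0.005
gripper_force: 4.4
dock mm [-13.4  54.1  66.1] tool y deg 100.41 F [ 8.2  2.9 -4.2] t 10.675 w 0.004642496956278451
side 166 [348.1 242.1] med [-29.2  52.1  73.2] p5 [-32.   43.5  54.2] p95 [-25.8  61.5  89.6]
```

```bash
python3 -m handwheel '[[0,[0.15,0,0],0],[0,[0.15,0,0],0],[0,[0.1,0,0],0],[0,[0,0,0],0]]'
python3 - <<'E'
from h import *
dock()
q,e=snapshot("side");col("side",q,e,(18,120,120),(32,255,255),(320,195,368,290));cv2.imwrite("pics/a5.png",cv2.resize(q[150:330,270:440],None,fx=3,fy=3)[:,:,::-1])
E
```

```text
clock: 11.22
eef_pos: [0.5247, -0.1519, 0.0666]
tcp_rot: [-0.287, 3.108, -0.002]
contact_force: [20.6, 4.3, -14.8]
grip_width: 0.006
gripper_force: 10.4
dock mm [-13.7  54.   66.6] tool y deg 100.54 F [ 20.6   4.3 -14.8] t 11.225 w 0.006376458534166893
side 173 [348.5 240.6] med [-29.3  51.7  73.7] p5 [-34.2  32.4  54. ] p95 [-25.9  61.2 188.4]
```

View pics/a5.png

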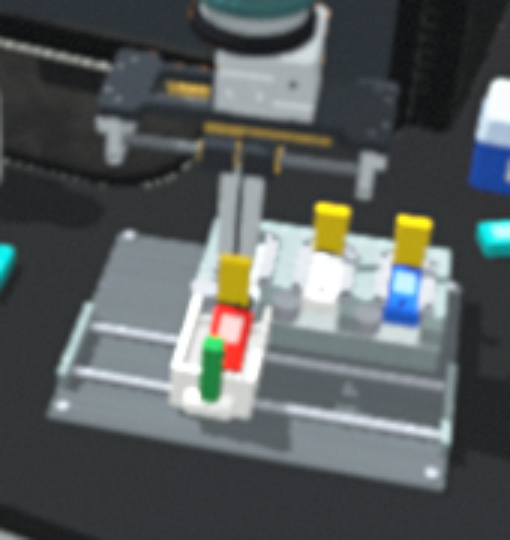

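The tab is at its hard stop and the red cassette is in the tray (232,335). Now I let the tab back out and retreat.

```bash
python3 -m handwheel '[[0,[-0.4,0,0],0],[0,[-0.6,0,0],0],[0,[-0.6,0,0],0],[0,[-0.6,0,0],0],[0,[-0.6,0,0],0],[0,[-0.6,0,0],0],[0,[-0.6,0,0],0],[0,[-0.7,0,0],0]]' && python3 -m handwheel '[[0,[0,0,-1],0],[0,[0,0,-1],0],[0,[0,0,-1],0],[0,[0,0,-1],0],[0,[0,0,0],0]]'
python3 - <<'E'
from h import *
dock()
q,e=snapshot("side");col("side",q,e,(18,120,120),(32,255,255),(335,195,366,290));col("side",q,e,(0,150,100),(8,255,255),(285,205,430,310));cv2.imwrite("pics/a6.png",cv2.resize(q[140:340,130:440],None,fx=2.5,fy=2.5)[:,:,::-1])
E
```

```text
clock: 12.28
eef_pos: [0.6045, -0.1374, 0.0645]
tcp_rot: [0.282, -3.124, -0.0]
contact_force: [0.2, -0.1, 0.7]
grip_width: 0.005
gripper_force: 0.0
clock: 12.9
eef_pos: [0.6057, -0.1375, 0.1458]
tcp_rot: [0.283, -3.128, 0.001]
contact_force: [-0.2, -0.8, -0.2]
grip_width: 0.002
gripper_force: 0.0
dock mm [ 68.5  53.4 145.8] tool y deg 100.33 F [-0.2 -0.8 -0.2] t 12.9 w 0.0016758484335852165
side 181 [353.2 221.7] med [41.2 53.4 72.6] p5 [38.4 43.6  1. ] p95 [168.8  74.7  88.6]
side 90 [347.7 263.3] med [-49.6  45.3  34.2] p5 [-65.9  40.7  29.9] p95 [-22.7  62.5  39.6]
```

View pics/a6.png

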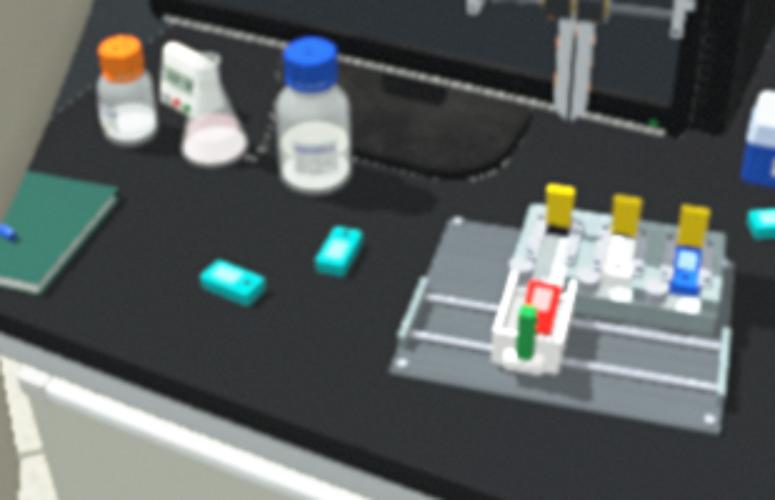

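The tab has sprung back, the red cassette is in the tray (542,305), the blue and white ones are in their lanes, and the bottles and flask are upright. I'll check whether the cassette lies flat.

```bash
python3 - <<'E'
from h import *
for n,roi in(("side",(320,240,380,300)),("top",(300,225,360,275))):
    p,d=snapshot(n);m=cv2.inRange(cv2.cvtColor(p,cv2.COLOR_RGB2HSV),(0,50,100),(9,255,255));x0,y0,x1,y1=roi
    z=np.zeros_like(m);z[y0:y1,x0:x1]=m[y0:y1,x0:x1];ys,xs=np.nonzero(z)
    if len(xs)<5: print(n,"hidden");continue
    D=W2D(deproj(n,np.c_[xs,ys],d[ys,xs]))
    for a in range(-90,-10,10):
        s=(D[:,0]>=a)&(D[:,0]<a+10)
        if s.any(): print(n,a,s.sum(),"y",np.percentile(D[s,1],[5,50,95]).round(1),"z",np.percentile(D[s,2],[5,50,95]).round(1))
    cv2.imwrite(f"pics/z_{n}.png",cv2.resize(p[y0-10:y1+10,x0-10:x1+10],None,fx=5,fy=5,interpolation=cv2.INTER_CUBIC)[:,:,::-1])
a=cv2.imread("pics/z_side.png");b=cv2.imread("pics/z_top.png") if __import__("os").path.exists("pics/z_top.png") else a
h=min(a.shape[0],b.shape[0]);cv2.imwrite("pics/a7.png",np.hstack([a[:h],b[:h]]))
E
```

```text
side -70 26 y [39.7 45.  49.6] z [26.6 30.2 32.7]
side -60 30 y [39.4 45.8 51.7] z [29.4 32.8 35.3]
side -50 27 y [39.3 44.6 59.3] z [31.4 34.3 36.1]
side -40 31 y [40.  46.3 64.1] z [34.1 35.6 38.4]
side -30 47 y [40.1 50.7 63.5] z [35.4 38.5 40.5]
side -20 12 y [39.6 63.  68. ] z [22.6 32.1 39.1]
top -70 33 y [41.6 52.6 64.1] z [19.9 31.4 35.3]
top -60 57 y [40.  53.3 64.9] z [16.2 33.4 36.2]
top -50 57 y [40.2 53.9 64.8] z [18.4 35.1 38. ]
top -40 56 y [40.7 53.5 64.5] z [17.8 37.3 41.2]
top -30 58 y [39.2 53.  64.1] z [16.7 37.9 44.3]
top -20 25 y [42.8 55.9 65. ] z [20.  37.6 41. ]
```

View pics/a7.png

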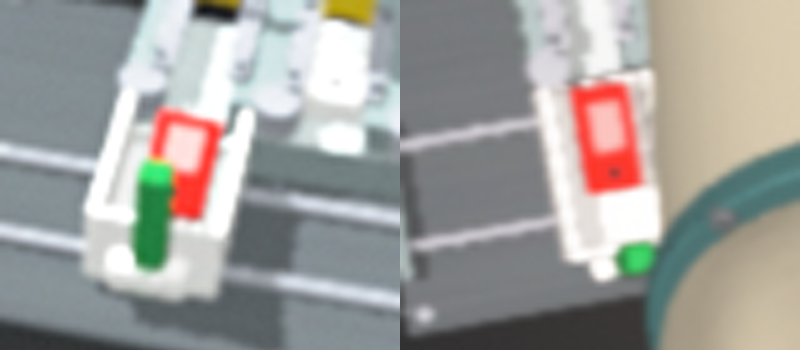

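```bash
python3 - <<'E'
from h import *
a=np.load("top0.npz")
def prof(n,p,d,yc,roi,lo,hi,st=3,w=7):
    x0,y0,x1,y1=roi;ys,xs=np.mgrid[y0:y1,x0:x1];ys,xs=ys.ravel(),xs.ravel();D=W2D(deproj(n,np.c_[xs,ys],d[ys,xs]))
    r=[]
    for x in range(lo,hi,st):
        s=(D[:,0]>=x)&(D[:,0]<x+st)&(abs(D[:,1]-yc)<w)
        r.append((x,int(s.sum()),*(np.percentile(D[s,2],[10,50,90]).round(1).tolist() if s.any() else [])))
    print(n,yc,r)
prof("top",a["p"],a["d"],121,(270,170,400,285),-105,5)
prof("top",a["p"],a["d"],0,(270,170,400,285),-40,10)
p,d=snapshot("top");prof("top",p,d,54,(270,170,400,285),-90,40)
q,e=snapshot("side");prof("side",q,e,46,(285,205,430,310),-90,40)
E
```

```text
top 121 [(-105, 3, 40.7, 73.1, 78.3), (-102, 11, 32.1, 73.7, 77.5), (-99, 12, 33.1, 74.8, 78.1), (-96, 10, 47.8, 75.9, 79.9), (-93, 12, 51.3, 75.0, 77.4), (-90, 10, 16.8, 31.5, 73.9), (-87, 7, 14.4, 15.4, 19.7), (-84, 8, 14.1, 17.8, 19.9), (-81, 9, 16.0, 17.8, 19.7), (-78, 7, 16.0, 18.2, 19.5), (-75, 8, 15.4, 17.2, 19.9), (-72, 8, 14.6, 16.3, 20.9), (-69, 8, 15.5, 17.1, 18.5), (-66, 8, 15.9, 19.0, 20.6), (-63, 9, 15.1, 17.8, 19.9), (-60, 7, 16.3, 18.1, 22.4), (-57, 9, 14.0, 17.2, 19.4), (-54, 6, 16.3, 17.6, 19.3), (-51, 7, 14.6, 18.1, 19.3), (-48, 8, 15.4, 17.0, 18.0), (-45, 8, 14.3, 16.5, 18.5), (-42, 7, 15.5, 16.4, 19.0), (-39, 8, 15.7, 19.6, 20.2), (-36, 8, 14.6, 17.1, 19.2), (-33, 7, 16.0, 16.3, 19.3), (-30, 8, 14.1, 17.2, 19.6), (-27, 8, 15.5, 18.3, 20.4), (-24, 7, 14.6, 17.0, 20.7), (-21, 8, 15.5, 18.9, 20.5), (-18, 9, 17.0, 20.1, 27.8), (-15, 6, 23.1, 27.0, 29.4), (-12, 6, 2.4, 4.3, 5.6), (-9, 9, 3.5, 4.8, 6.8), (-6, 7, 3.9, 5.7, 8.4), (-3, 7, 4.3, 6.4, 9.4), (0, 8, 3.7, 6.1, 8.2), (3, 8, 3.3, 4.8, 7.0)]
top 0 [(-40, 8, 4.0, 5.6, 8.5), (-37, 8, 4.9, 6.8, 7.9), (-34, 7, 3.2, 5.
[... 2029 characters left out ...]
 36.9), (-36, 13, 33.6, 36.3, 38.2), (-33, 9, 35.0, 37.2, 39.7), (-30, 8, 33.2, 36.6, 38.9), (-27, 8, 36.8, 37.8, 39.8), (-24, 11, 37.0, 38.7, 39.8), (-21, 5, 23.2, 38.8, 39.6), (-18, 2, 26.2, 30.9, 35.6), (-15, 0), (-12, 2, 24.6, 31.9, 39.1), (-9, 2, 29.0, 29.3, 29.6), (-6, 3, 28.3, 28.8, 29.1), (-3, 8, 27.5, 28.6, 34.1), (0, 7, 28.4, 29.5, 45.8), (3, 6, 27.3, 34.9, 47.0), (6, 9, 26.9, 28.7, 46.4), (9, 8, 27.8, 28.5, 34.6), (12, 5, 27.7, 28.4, 39.3), (15, 9, 28.2, 28.9, 45.6), (18, 5, 26.9, 28.5, 48.0), (21, 6, 27.7, 29.2, 46.1), (24, 4, 28.2, 29.1, 30.1), (27, 7, 28.0, 29.8, 48.2), (30, 3, 27.6, 29.4, 44.5), (33, 3, 28.7, 28.8, 42.5), (36, 10, 28.0, 37.9, 68.8), (39, 55, 52.8, 69.6, 86.5)]
```

The cassette's front is on the tray floor, but its rear edge hangs on the tray's 27 mm rear wall, so it is tilted about 11°. I will pinch the post and shake the tray briskly so that it seats, without touching the cassette, and end centred on the lane.

```bash
python3 -m handwheel '[[0.6,[1,0,0],0],[0.6,[1,0,0],0],[0.6,[1,0,0],0],[0.6,[1,0,0],0],[0.6,[1,0,0],0],[0.6,[1,0,0],0],[0.6,[1,0,0],0],[0.6,[1,0.1,0],0]]' && python3 -m handwheel '[[0.6,[0.3,0,0],0],[0.6,[0,0,1],0],[0.6,[0,0,1],0],[0.6,[0,0,1],0],[0.6,[0,0,1],0],[0.6,[0,0,0.4],0],[0.6,[0,0,0],0]]'
python3 - <<'E'
from h import *
dock()
q,e=snapshot("side");cv2.imwrite("pics/a8.png",cv2.resize(q[180:330,270:440],None,fx=3,fy=3)[:,:,::-1])
E
```

```text
clock: 14.15
eef_pos: [0.4473, -0.1639, 0.1449]
tcp_rot: [0.283, -3.127, -0.001]
contact_force: [0.4, -0.5, 0.3]
grip_width: 0.602
gripper_force: 0.0
clock: 15.02
eef_pos: [0.4427, -0.1648, 0.057]
tcp_rot: [0.284, -3.128, -0.001]
contact_force: [-0.5, 0.0, 0.1]
grip_width: 0.599
gripper_force: 0.0
dock mm [-96.8  56.2  57. ] tool y deg 100.38 F [-0.5  0.   0.1] t 15.025 w 0.5993775841534618
```

View pics/a8.png

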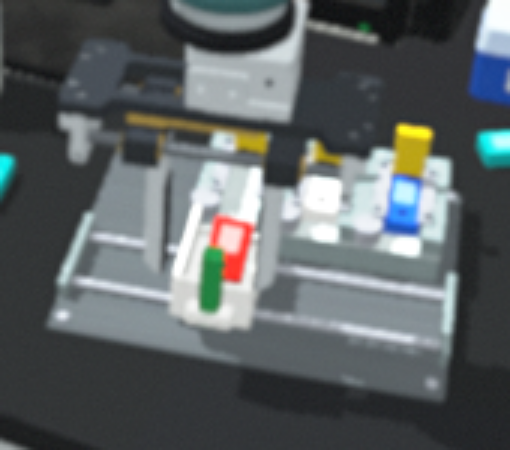

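The fingers straddle the post (211,280). Close and shake.

```bash
python3 -m handwheel '[[0,[0,0,0],0],[0,[0,0,0],0],[0,[0,0,0],0],[0,[0,0,0],0],[0,[0,0,0],0]]' && python3 -m handwheel '[[0,[0,-0.8,0],0],[0,[0,0.8,0],0],[0,[0,-0.8,0],0],[0,[0,0.8,0],0],[0,[0,-0.8,0],0],[0,[0,0.8,0],0],[0,[0,0,0],0]]'
cat > chk.py <<'E'
from h import *
dock()
q,d=snapshot("side");m=cv2.inRange(cv2.cvtColor(q,cv2.COLOR_RGB2HSV),(0,50,100),(9,255,255))
z=np.zeros_like(m);z[230:300,320:380]=m[230:300,320:380];ys,xs=np.nonzero(z);D=W2D(deproj("side",np.c_[xs,ys],d[ys,xs]))
for a in range(-90,-10,10):
    s=(D[:,0]>=a)&(D[:,0]<a+10)
    if s.any(): print(a,s.sum(),"y",np.percentile(D[s,1],[5,50,95]).round(1),"z",np.percentile(D[s,2],[5,50,95]).round(1))
col("side",q,d,(45,120,60),(75,255,255),(285,205,430,330))
E
python3 chk.py
```

```text
clock: 15.7
eef_pos: [0.4427, -0.1651, 0.0576]
tcp_rot: [-0.283, 3.129, -0.0]
contact_force: [0.2, -0.4, 0.6]
grip_width: 0.145
gripper_force: 30.0
clock: 16.58
eef_pos: [0.4424, -0.1633, 0.0575]
tcp_rot: [0.286, -3.128, -0.002]
contact_force: [-0.9, 0.7, 4.7]
grip_width: 0.142
gripper_force: 30.0
dock mm [-96.8  57.6  57.5] tool y deg 100.46 F [-0.9  0.7  4.7] t 16.575 w 0.14225902480564398
-90 2 y [38.5 38.6 38.6] z [73.4 75.3 77.3]
-70 18 y [37.7 40.6 44.9] z [25.4 29.2 31.7]
-60 7 y [39.1 40.8 42.6] z [29.4 31.5 31.7]
-50 9 y [38.8 40.9 43.1] z [29.4 30.2 31.6]
-40 14 y [38.6 42.1 61.7] z [29.5 30.8 32.4]
-30 12 y [39.  42.2 52.6] z [29.5 30.4 33. ]
-20 6 y [39.5 45.  64.8] z [17.2 25.3 30. ]
side 119 [338.3 271.5] med [-103.    56.9   63.1] p5 [-105.3   52.3   37.9] p95 [-97.5  62.3  77.3]
```

It is now flat: its top is at about 30.5 mm along its whole length. I fine-centre by 2–3 mm, release and withdraw.

```bash
python3 -m handwheel '[[0,[0,-0.14,0],0],[0,[0,0,0],0],[0.5,[0,0,0],0],[0.5,[0,0,0],0],[0.5,[0,0,0],0],[0.5,[0,0,-0.7],0],[0.5,[0,0,-1],0],[0.5,[0,0,-1],0]]' && python3 -m handwheel '[[0.5,[0,0,-1],0],[0.5,[0,0,-1],0],[0.5,[0,1,-1],0],[0.5,[0,1,-0.5],0],[0.5,[0,1,0],0],[0.5,[0,1,0],0],[0.5,[0,1,0],0],[0.5,[0,1,0],0]]'
python3 chk.py; python3 - <<'E'
from h import *
p,d=snapshot("top");q,_=snapshot("side");col("top",p,d,(45,120,60),(75,255,255),(285,225,430,330))
cv2.imwrite("pics/a9.png",np.hstack([cv2.resize(p[160:310,250:410],(390,366)),cv2.resize(q[130:330,150:440],(400,276))[[*range(276)]+[275]*90]])[:,:,::-1])
E
```

```text
clock: 17.62
eef_pos: [0.4432, -0.1677, 0.1128]
tcp_rot: [-0.284, 3.128, -0.0]
contact_force: [0.1, -0.7, -0.2]
grip_width: 0.501
gripper_force: 0.0
clock: 18.62
eef_pos: [0.4209, -0.0483, 0.1816]
tcp_rot: [0.285, -3.128, -0.0]
contact_force: [-0.3, 0.8, -0.4]
grip_width: 0.499
gripper_force: 0.0
dock mm [-97.1 174.6 181.6] tool y deg 100.41 F [-0.3  0.8 -0.4] t 18.625 w 0.4994801636439182
-90 1 y [49.7 49.7 49.7] z [74.8 74.8 74.8]
-70 35 y [34.5 41.1 47.6] z [26.  29.7 32.4]
-60 29 y [35.3 41.8 49.2] z [29.2 31.  32.3]
-50 22 y [34.3 42.5 51.4] z [29.  31.3 33. ]
-40 20 y [34.6 44.9 56.6] z [28.9 30.2 32.6]
-30 33 y [34.2 44.9 56.3] z [28.7 31.2 32.6]
-20 11 y [36.3 47.2 58.2] z [23.9 29.2 31.5]
side 112 [340.9 272.5] med [-103.1   52.4   59.8] p5 [-105.    47.7   38.9] p95 [-97.1  56.9  76.8]Traceback (most recent call last):
  File "<stdin>", line 2, in <module>
  File "h.py", line 24, in col
    ys,xs=np.nonzero(z);D=W2D(deproj(n,np.c_[xs,ys],d[ys,xs]))
                              ~~~~~~^^^^^^^^^^^^^^^^^^^^^^^^^
  File "h.py", line 12, in deproj
    o,d=ray(name,uv);return o+d*np.asarray(depth).reshape(-1,1)
        ~~~^^^^^^^^^
  File "h.py", line 6, in ray
    p=cv2.undistortPoints(uv.reshape(-1,1,2),K,np.array([k,0,0,0.])).reshape(-1,2)
      ~~~~~~~~~~~~~~~~~~~^^^^^^^^^^^^^^^^^^^^^^^^^^^^^^^^^^^^^^^^^^^
cv2.error: OpenCV(4.12.0) /io/opencv/modules/calib3d/src/undistort.dispatch.cpp:347: error: (-215:Assertion failed) CV_IS_MAT(_src) && CV_IS_MAT(_dst) && (_src->rows == 1 || _src->cols == 1) && (_dst->rows == 1 || _dst->cols == 1) && _src->cols + _src->rows - 1 == _dst->rows + _dst->cols - 1 && (CV_MAT_TYPE(_src->type) == CV_32FC2 || CV_MAT_TYPE(_src->type) == CV_64FC2) && (CV_MAT_TYPE(_dst->type) == CV_32FC2 || CV_MAT_TYPE(_dst->type) == CV_64FC2) in function 'cvUndistortPointsInternal'
```

```bash
python3 - <<'E'
from h import *
b=np.load("side0.npz");q,e=snapshot("side")
for n,lo,hi,roi in(("orange cap",(5,150,120),(17,255,255),(160,145,200,185)),("blue cap",(105,150,80),(125,255,255),(235,150,275,190)),("blue cas",(105,150,80),(125,255,255),(385,230,420,265)),("white cas",(0,0,200),(180,40,255),(365,233,390,262)),("tabs",(18,120,120),(32,255,255),(335,205,425,245))):
    print(n);col("side",b["p"],b["d"],lo,hi,roi);col("side",q,e,lo,hi,roi)
f=np.abs(b["p"][160:210,195:232].astype(int)-q[160:210,195:232]).mean();print("flask diff",f)
env.job_done() if f<8 else None
E
```

```text
orange cap
side 211 [178.2 164. ] med [139.9 500.5  91.6] p5 [132.2 486.7  44.7] p95 [273.5 568.5 103.4]
side 210 [178.3 164. ] med [139.7 500.4  90.8] p5 [132.2 486.3  46.4] p95 [271.  567.8 103.6]
blue cap
side 409 [253.6 164.5] med [113.2 294.2 136.9] p5 [101.9 274.9  99.4] p95 [221.7 316.8 143.6]
side 115 [248.5 168.6] med [103.9 300.2 130.4] p5 [-128.1  214.3  114.5] p95 [110.6 314.3 284. ]
blue cas
side 89 [403.6 251.3] med [  5.6 -57.   41.4] p5 [  1.  -65.5  33.1] p95 [ 49.1 -48.8  43.2]
side 91 [403.6 251.3] med [  5.7 -56.9  41.2] p5 [  0.6 -65.6  34.2] p95 [ 48.6 -48.8  43.4]
white cas
side 559 [377.  245.7] med [12.2 -2.6 42.9] p5 [-10.9 -25.   27.7] p95 [47.4 19.8 48.5]
side 555 [376.9 245.7] med [12.5 -2.6 43. ] p5 [-10.6 -25.1  27.8] p95 [47.1 19.7 48.2]
tabs
side 531 [380.1 224.8] med [41.  -1.9 73.3] p5 [ 38.  -64.7   0.6] p95 [169.5  61.5  88.5]
side 529 [380.1 224.8] med [41.  -1.7 73.1] p5 [ 38.1 -64.8   0.7] p95 [169.6  61.3  88.6]
flask diff 2.6760360360360362
the job is handed in; nothing more can be done
```

The red cassette lies flat in the tray, which stands in front of the left lane (within about 2 mm). It first hung tilted on the tray's rear wall, so I pinched the post and shook the tray to seat it. The tab has sprung back, the blue and white cassettes are in their lanes, and the flask and bottles are standing. The job is handed in at about 19 s; no verdict was shown.

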